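# Turn the curing soap slab over the tray's divider

### The job

The soap slab in the front row of the curing tray has dried on its patterned side and must be turned so that the plain side can dry. Slide it along until it lies in front of the free place in the back row (the one with baking paper), push it up against the low divider until it stands on edge there, and tip it over the divider so that it ends lying flat on the baking paper, patterned side down. Never lift it clear of the tray, and leave the slabs already turned where they are.

Things in the scene. Friction and masses are not known exactly. Their poses are not given: they have to be found in the camera images.
- tray: Fixed wooden curing tray. Origin on the table under the middle of the divider; x runs from the front row to the back row, y along the divider, z up. Floor 12 mm above the table, x = -170 mm (open front) to 126 mm; back rail x = 126 to 136 mm, side rails at y = -222 and 222 mm, 20 mm above the floor. Back row: places near y = -145, 0, 145 mm, x = 66 mm, slabs in two of them, 25 mm gaps.
- divider (a point): Middle of the divider's top edge: a wooden strip across the whole tray between the rows, 12 mm thick (6 mm to either side of this point in the tray's x), its top 20 mm above the tray floor. The top 4 mm are a black rubber edging with high friction (about 1.1), so that a slab leaning over it hardly slides back. Axes as the tray's.
- slab: The slab to turn: loose cream soap 100 x 120 x 22 mm (x, y, z), all edges bevelled 6.5 mm at 45 degrees, 0.2 to 0.36 kg, friction about 0.6: pressed on the divider with 8 to 15 N, its near edge can be carried up. Origin at its centre; z points out of the patterned face (leaf sprig in low relief; other face plain), up at first. Starts in the front row, its x within 0.3 rad of the tray's x.
- liner: Baking paper 114 x 130 mm, under 1 mm thick, fixed on the tray floor in the free place of the back row. Origin at its centre.
- turned_a: Bystander: loose slab of the same size, already turned (plain face up), in another place of the back row. Origin at its centre.
- turned_b: Bystander: the other slab already turned, same size, in the remaining place. Origin at its centre.

How it is judged:
On the way:
1. the slab stands on edge by the divider, on the tray, in front of the free place (angle between slab's own z axis and vertical between 1.15 and 1.95 rad and contact force between slab and tray above 0.3 N and x of slab in the frame of tray between -0.05 and 0.02 m and y of slab in the frame of liner between -0.03 and 0.03 m), for 0.05 s.
At the end, for the whole second after the job is handed in: The slab lies flat on the tray floor, patterned side down (within 5 degrees), its centre within 25 mm of the centre of the baking paper, at rest (angle between slab's own z axis and vertical above 3.05 rad and z of slab in the frame of tray below 0.026 m and horizontal distance between slab and liner below 0.025 m and linear speed of slab below 0.02 m/s); the robot touches nothing.
It fails at once if the slab is lifted clear of the tray (its centre more than 110 mm above the table) (height (world z) of slab above 0.11 m).
It fails at once if a slab already turned is shifted by more than 12 mm (distance of any of turned_a, turned_b from where it was at the start of the episode above 0.012 m).
It also fails if it takes over 72 s, if anything falls off the work surface, if the arm or the gripper's body presses on something with over 40 N, if the wrist force passes 120 N, or if a joint passes its speed limit or range.

### The arm

A 6-joint arm with a two-finger parallel gripper is mounted at the origin on the work surface; the furniture and walls round the work are solid. World frame = base frame: x ahead of the robot, y to its left, z up, the work surface at z = 0. Lengths are in m, angles in rad, forces in N, time in s.
With the tool pointing down it reaches from about 0.25 to 0.775 m from the base axis. Payload 4 kg.
Tool frame: the origin (TCP) lies at the very end of the fingers, on their centre line; the grasp point (between the pads) lies 19 mm behind it (hold_point_z is the distance from the TCP to the grasp point, in m); z points along the fingers, y is the line along which they close (so a half turn about z gives the same grasp; the last joint's range is limited). The gripper opens to 94 mm and grips with 3 to 60 N. Pads are 16 mm wide; open, the fingers measure 119 mm over their backs; the gripper's body (75 mm by 177 mm) begins 78 mm behind the grasp point.
Start: joints at [1.045, 0.087, 1.371, -0, 1.684, -0.103], TCP at [0.226, 0.502, 0.206] pointing down, gripper open.
Joint ranges: [-3.1, 3.1], [-0.76, 2.03], [0.27, 2.55], [-1.08, 4.22], [0.17, 2.65], [-2.57, 2.57]. Speed limits (rad/s): [2.79, 2.79, 3.14, 3.14, 3.14, 3.14].

### API

Orientations are given as a rotation vector (axis times angle).
In Python, from bench import * gives the robot as it stands.
- The arm moves only by the shell command python3 -m pendant 'ROWS' [OPENING] [FORCE]. ROWS is a JSON object of lists of equal length, an entry for each row: "translation": the shift along the tool's x, y, z normalised to -1 to 1, where 1 is 0.3 m, a list of three; "yaw": the turn about the tool's z normalised to -1 to 1, where 1 is 60 degrees. A call has exactly 10 rows; each row is the pose to reach, as a shift and turn from the pose commanded when the call began, along the tool's axes at that moment; what a row does not reach only later rows make up. A row lasts 1/8 s, in which the tool goes at most 62.5 mm and 10.7 degrees, less where a joint would pass 70% of its speed; a pose out of reach is approached as far as the arm can. A call with a number of a shift or a turn outside -1 to 1 is refused whole. A call with a gripper value outside its range is refused whole. OPENING is the closure, from 0 (fully open) to 1 (shut), set as the call begins (- or left out, the last holds). The fingers move at their own pace and stop on an object; FORCE is the grip in N (left out, the last holds). Time passes only in rows, so rows that repeat a pose let the fingers close, or fill a call up. It gives the time, the measured TCP pose, the force, the opening and the grip force at its end, in the units of the state.
- read_state(): the state, without advancing time (a new reading comes with each control period).
- capture(name): name is "scene" or "top"; returns the picture (384x512x3 uint8, blue, green, red); there is no depth.
- camera_info(name): a dict with "vfov" (degrees; the focal length in pixels is half the picture's height over the tangent of half this angle, whatever the lens; pixels are square), "cx", "cy" (the principal point, pixels), "dist" ([k1, k2, p1, p2, k3] as OpenCV has them; the pictures are not rectified), "origin" and "orientation" of the camera in the world. Camera axes: x right, y down, z forward; pixel columns grow to the right and rows downward; lengths in m; the calibration is good to about 2 mm. A picture is of the moment at which its call begins. camera_info takes no time and is no camera call.
- close_job(): hands the job in; it is judged then, once.
The state is a dict: "clock": time; "joints": joint angles; "qvel": joint speeds; "tau": joint torques, N m; "position": TCP position; "ee_rot": TCP orientation; "ft_force": force on the tool from outside, world axes, zero at the start; "torque": the same for the moment, N m; "finger_gap": opening from 0.0 (shut) to 1.0 (fully open); "gripper_force": force on a finger pad.
Only numpy, scipy, OpenCV 4.12 (cv2) and the standard library are available. Lean on these libraries where they do the work, as an engineer would, in place of code of your own. Each camera call takes 0.05 s, during which the arm holds its last target. There are 200 camera calls.

## Working session

There is one attempt and no reset: what is moved stays moved. The work goes in short steps, Python scripts to look and compute and a shell command to move; the robot and the scene stay as the last step left them, time stands still between calls to the robot, and variables do not carry over. Pictures are saved under pics/ and viewed, at most 10 in all, crops included, and the job is handed in when it is done.

```bash
mkdir -p pics; python3 - <<'E'
from bench import *
import cv2
for n in("scene","top"):
    cv2.imwrite(f"pics/{n}0.png",capture(n)); print(n,camera_info(n))
s=read_state(); print(s)
E
```

```text
scene {'vfov': 45.563340624765104, 'cx': 253.58879723493354, 'cy': 187.08730470202778, 'dist': array([0.05926034, 0.        , 0.        , 0.        , 0.        ]), 'origin': array([ 0.16877671, -0.33582134,  0.72546367]), 'orientation': array([-2.25500512,  1.08586626, -0.39748142])}
top {'vfov': 57.2903764724429, 'cx': 259.82804393217737, 'cy': 193.9727489542454, 'dist': array([-0.03823107,  0.        ,  0.        ,  0.        ,  0.        ]), 'origin': array([0.49574955, 0.03537673, 0.90497743]), 'orientation': array([-2.14186926,  2.20474667, -0.1211692 ])}
{'clock': 0.1, 'joints': array([ 1.04492530e+00,  8.78907606e-02,  1.37209184e+00, -8.27869335e-06,
        1.68356419e+00, -1.03040130e-01]), 'qvel': array([-1.94544366e-06, -1.45458610e-03, -4.09571513e-03,  1.50123510e-03,
       -1.11334909e-03, -4.82826024e-04]), 'tau': array([ 2.28758749e-03, -3.41251659e+01, -3.03301978e+01,  7.19751441e-02,
        3.04273772e-02, -1.12725568e-04]), 'position': array([0.22542356, 0.50115499, 0.20442164]), 'ee_rot': array([-6.59120451e-01, -3.07105975e+00,  2.92247704e-03]), 'ft_force': array([-0.06076741,  0.21581413, -1.09135878]), 'torque': array([ 0.03035785, -0.02797296, -0.02497646]), 'gripper_force': 0.0, 'finger_gap': 1.0019686097224143}
```

View pics/top0.png

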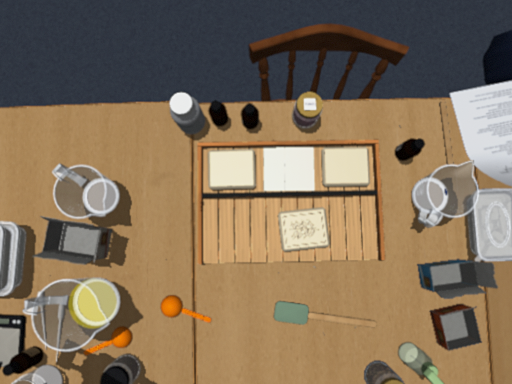

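View pics/scene0.png

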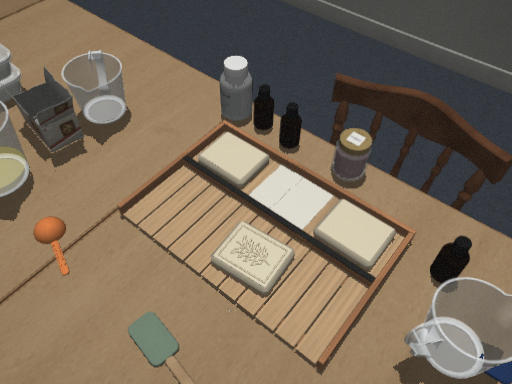

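The top view shows the tray with corners near (200,143), (378,143), (383,260) and (201,263). The slab is near (304,229), the free paper near (289,169), and the turned slabs are at (231,168) and (345,166). I'll enlarge the tray area to read points more accurately.

```bash
cat > h.py <<'E'
from bench import *
import cv2, numpy as np
from scipy.spatial.transform import Rotation as R
def ray(n,px,z):
    c=camera_info(n); f=192/np.tan(np.radians(c["vfov"]/2))
    K=np.array([[f,0,c["cx"]],[0,f,c["cy"]],[0,0,1]])
    p=cv2.undistortPoints(np.array(px,float).reshape(-1,1,2),K,c["dist"]).reshape(-1,2)
    d=R.from_rotvec(c["orientation"]).apply(np.c_[p,np.ones(len(p))]); o=c["origin"]
    return o+d*((np.atleast_1d(z)-o[2])/d[:,2])[:,None]
def crop(n,x0,y0,w,h,k,out):
    im=capture(n)[y0:y0+h,x0:x0+w]; cv2.imwrite(out,cv2.resize(im,None,fx=k,fy=k,interpolation=cv2.INTER_CUBIC))
E
python3 -c "
from h import *
crop('top',192,132,200,140,4,'pics/c1.png')"
```

```text
(no output)
```

View pics/c1.png

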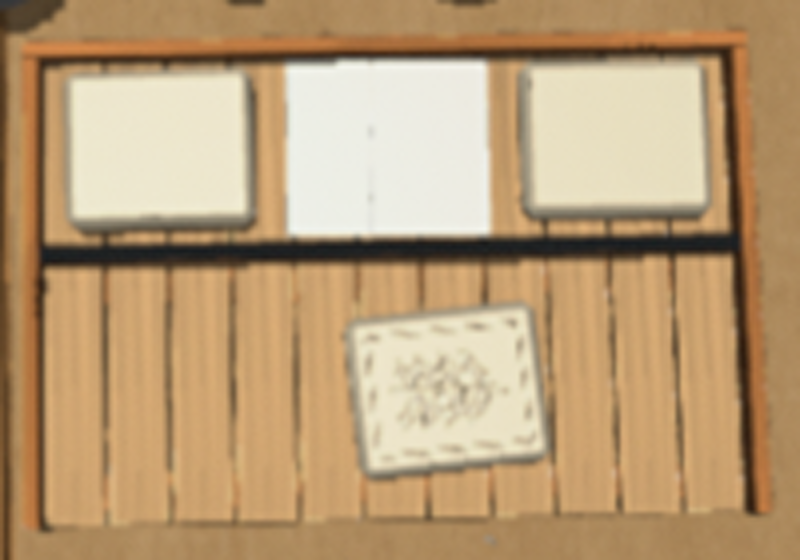

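```bash
python3 - <<'E'
from h import *
def C(p): return (np.array(p,float)+.5)/4-.5+[192,132]
d=ray("top",C([(43,254),(738,243)]),.032); print("div",d)
l=ray("top",C([(287,62),(488,60),(491,234),(288,237)]),.0125); print("liner",l.mean(0),np.diff(l,axis=0))
s=ray("top",C([(349,322),(530,303),(551,457),(369,477)]),.0255); print("slab",s.mean(0),np.diff(s,axis=0))
v=d[0]-d[1]; yaw=np.arctan2(-v[0],v[1]); print("tray yaw",yaw, "len",np.linalg.norm(v))
v=s[0]-s[1]; w=s[3]-s[2]; print("slab yaw",np.arctan2(-v[0],v[1]),np.arctan2(-w[0],w[1]))
Rt=np.array([[np.cos(yaw),-np.sin(yaw)],[np.sin(yaw),np.cos(yaw)]]); o=d[:,:2].mean(0)
for p in(l.mean(0),s.mean(0),*s): print((p[:2]-o)@Rt)
q=R.from_rotvec(read_state()["ee_rot"]).as_matrix(); print(q)
E
```

```text
div [[ 0.58611312  0.16917558  0.032     ]
 [ 0.58061042 -0.26672355  0.032     ]]
liner [ 0.65059147 -0.05087946  0.0125    ] [[-0.00214292 -0.13044685  0.        ]
 [-0.11358598  0.00327929  0.        ]
 [ 0.00175866  0.12999648  0.        ]]
slab [ 0.49469495 -0.08212174  0.0255    ] [[ 0.00858328 -0.11416494  0.        ]
 [-0.09621463 -0.00862812  0.        ]
 [-0.00875133  0.11370314  0.        ]]
tray yaw -0.012623133541322452 len 0.43593386146610236
slab yaw 0.07504198078546843 0.0768150042452846
[ 0.06725092 -0.00125668]
[-0.08823882 -0.03446432]
[-0.04516108  0.02759636]
[-0.0351374  -0.08645114]
[-0.13123545 -0.09629307]
[-0.14142134  0.01729055]
[[-9.11937411e-01  4.10328497e-01 -8.26634783e-04]
 [ 4.10329298e-01  9.11936276e-01 -1.44758056e-03]
 [ 1.59854692e-04 -1.65929534e-03 -9.99998611e-01]]
```

```bash
cat >> h.py <<'E'
O=np.array([.5834,-.0488]); YAW=-.0126
def w2t(p):
    c,s=np.cos(YAW),np.sin(YAW); return (np.asarray(p)[:2]-O)@np.array([[c,-s],[s,c]])
def to(x,y,z,ang=None):
    """tray x,y, world z, angle (deg, tray) of tool y axis -> normalised shift, yaw"""
    c,s=np.cos(YAW),np.sin(YAW); s_=read_state(); M=R.from_rotvec(s_["ee_rot"]).as_matrix()
    t=np.r_[O+np.array([[c,-s],[s,c]])@[x,y],z]; a=np.degrees(np.arctan2(M[1,1],M[0,1])-YAW)
    yaw=0 if ang is None else -((ang-a+180)%360-180)
    print("now",w2t(s_["position"]).round(4),s_["position"][2].round(4),"ang",a.round(2),"F",s_["ft_force"].round(2),"t",s_["clock"])
    print("shift",(M.T@(t-s_["position"])/.3).round(3),"yaw",round(yaw/60,3))
E
python3 -c "
from h import *
to(-.088,-.122,.2,0)"
python3 -m pendant '{"translation":[[-0.43,-0.42,0],[-0.87,-0.84,0],[-0.87,-0.84,0],[-0.87,-0.84,0],[-0.87,-0.84,0],[-0.87,-0.84,0],[-0.87,-0.84,0],[-0.87,-0.84,0],[-0.87,-0.84,0],[-0.87,-0.84,0]],"yaw":[0.1,0.2,0.3,0.4,0.5,0.55,0.55,0.55,0.55,0.55]}' 0.36
python3 -c "
from h import *
to(-.088,-.122,.2,0)"
```

```text
now [-0.3648  0.5454] 0.2046 ang 66.5 F [-0.49  0.32  0.06] t 0.15
shift [-1.733 -1.672  0.018] yaw 1.108
clock: 1.4
position: [0.3599, 0.1658, 0.2054]
ee_rot: [-1.5, -2.76, -0.0]
ft_force: [-0.2, -0.1, -0.2]
finger_gap: 0.638
gripper_force: 0.0
now [-0.2262  0.2118] 0.2054 ang 33.66 F [-0.24 -0.11 -0.17] t 1.4
shift [-1.181 -0.233  0.018] yaw 0.561
```

```bash

python3 -m pendant '{"translation":[[-0.2,-0.04,0],[-0.4,-0.08,0],[-0.6,-0.12,0],[-0.8,-0.16,0],[-1,-0.2,0],[-1,-0.2,0],[-1,-0.2,0.1],[-1,-0.2,0.2],[-1,-0.2,0.3],[-1,-0.2,0.3]],"yaw":[0.1,0.2,0.3,0.4,0.5,0.56,0.56,0.56,0.56,0.56]}' >/dev/null
python3 -c "
from h import *
to(-.088,-.122,.018,0)"
```

```text
now [-0.1119 -0.0711] 0.1127 ang -0.0 F [ 0.58  0.29 -0.87] t 2.65
shift [-0.171  0.082  0.315] yaw -0.0
```

```bash

python3 -m pendant '{"translation":[[-0.1,0.05,0],[-0.17,0.08,0],[-0.17,0.08,0],[-0.17,0.08,0.1],[-0.17,0.08,0.2],[-0.17,0.08,0.26],[-0.17,0.08,0.29],[-0.17,0.08,0.31],[-0.17,0.08,0.315],[-0.17,0.08,0.315]],"yaw":[0,0,0,0,0,0,0,0,0,0]}' 
python3 -c "
from h import *
to(-.088,-.069,.018,0)"
```

```text
clock: 3.9
position: [0.496, -0.1716, 0.0216]
ee_rot: [2.237, 2.205, 0.001]
ft_force: [0.5, -0.1, 0.3]
finger_gap: 0.638
gripper_force: 0.0
now [-0.0858 -0.1239] 0.0216 ang -0.1 F [ 0.45 -0.1   0.34] t 3.9
shift [ 0.183 -0.008  0.012] yaw -0.002
```

```bash

python3 -m pendant '{"translation":[[0.03,0,0.008],[0.055,0,0.008],[0.08,0,0.008],[0.1,0,0.008],[0.12,0,0.008],[0.14,0,0.008],[0.16,0,0.008],[0.175,0,0.008],[0.183,0,0.008],[0.183,0,0.008]],"yaw":[0,0,0,0,0,0,0,0,0,0]}' 
python3 -c "
from h import *
to(-.088,-.069,.018,0)
crop('top',192,132,200,140,4,'pics/c2.png')"
```

```text
clock: 5.15
position: [0.4964, -0.116, 0.0186]
ee_rot: [-2.237, -2.205, -0.001]
ft_force: [0.6, -0.4, 1.0]
finger_gap: 0.64
gripper_force: 0.0
now [-0.0862 -0.0683] 0.0186 ang -0.09 F [ 0.64 -0.36  0.98] t 5.15
shift [-0.002 -0.006  0.002] yaw -0.002
```

View pics/c2.png

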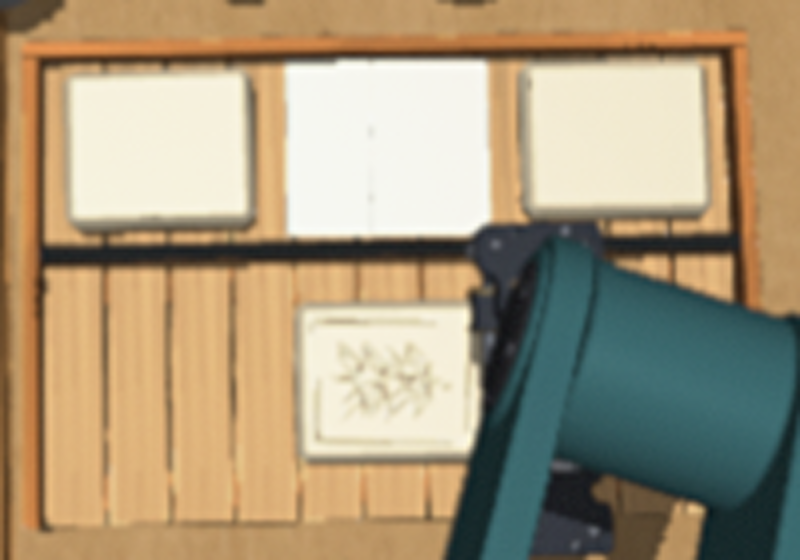

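The slab is now square to the tray. Its left edge is at u=297 and its front edge at v≈460, roughly in front of the paper (287–490). Next I'll go round to its front face.

```bash

python3 -m pendant '{"translation":[[-0.03,0,0],[-0.05,0,-0.02],[-0.05,0,-0.12],[-0.05,0,-0.22],[0,-0.1,-0.22],[0.1,-0.2,-0.22],[0.18,-0.28,-0.22],[0.22,-0.3,-0.22],[0.22,-0.3,-0.22],[0.22,-0.3,-0.22]],"yaw":[0,0,0,0.1,0.25,0.4,0.55,0.7,0.85,0.9]}' >/dev/null
python3 -c "
from h import *
to(-.175,-.001,.022,-90)"
```

```text
now [-0.176  -0.0029] 0.0853 ang -54.24 F [-0.07  0.34 -0.18] t 6.45
shift [ 0.006 -0.003  0.211] yaw 0.596
```

```bash

python3 -m pendant '{"translation":[[0,0,0],[0,0,0],[0,0,0.05],[0,0,0.1],[0,0,0.15],[0,0,0.18],[0,0,0.2],[0,0,0.21],[0,0,0.215],[0,0,0.215]],"yaw":[0.15,0.3,0.45,0.55,0.6,0.6,0.6,0.6,0.6,0.6]}' >/dev/null
python3 - <<'E'
from h import *
to(-.114,-.001,.019,-90)
L,H,b=.1,.022,.0065
P=np.array([(b,0),(0,b),(0,H-b),(b,H),(L-b,H),(L,H-b),(L,b),(L-b,0)])
x0=None
for t in range(0,95,5):
    a=np.radians(t); Q=np.c_[-P[:,0]*np.cos(a)+P[:,1]*np.sin(a),P[:,0]*np.sin(a)+P[:,1]*np.cos(a)]
    Q[:,1]-=Q[:,1].min()
    D=np.vstack([Q+(np.roll(Q,-1,0)-Q)*k for k in np.linspace(0,1,50)])
    xr=D[D[:,1]<=.0201,0].max(); Q[:,0]-=xr+.006
    i=Q[:,0].argmin(); 
    if t==0:i=6
    print(t,(Q[i]*1000).round(1), "norm dx",((Q[i,0]+.106)/.3).round(3),"dz",(-(Q[i,1]-.0065)/.3).round(3))
E
```

```text
now [-0.1759 -0.0026] 0.0203 ang -90.09 F [0.19 0.22 0.44] t 7.7
shift [ 0.206 -0.006  0.004] yaw -0.002
0 [-106.     6.5] norm dx -0.0 dz -0.0
5 [-106.4   14.6] norm dx -0.001 dz -0.027
10 [-106.    22.6] norm dx -0.0 dz -0.054
15 [-104.9   30.5] norm dx 0.004 dz -0.08
20 [-103.    38.1] norm dx 0.01 dz -0.105
25 [-100.4   45.4] norm dx 0.019 dz -0.13
30 [-97.1  52.4] norm dx 0.03 dz -0.153
35 [-93.1  59. ] norm dx 0.043 dz -0.175
40 [-88.4  65.1] norm dx 0.059 dz -0.195
45 [-83.1  70.7] norm dx 0.076 dz -0.214
50 [-78.8  67.4] norm dx 0.091 dz -0.203
55 [-73.9  72.9] norm dx 0.107 dz -0.221
60 [-68.6  77.7] norm dx 0.125 dz -0.237
65 [-62.7  82. ] norm dx 0.144 dz -0.252
70 [-56.4  85.6] norm dx 0.165 dz -0.264
75 [-49.8  88.6] norm dx 0.187 dz -0.274
80 [-42.8  91. ] norm dx 0.211 dz -0.282
85 [-35.5  92.6] norm dx 0.235 dz -0.287
90 [-28.   93.5] norm dx 0.26 dz -0.29
```

```bash

python3 -m pendant '{"translation":[[0.04,-0.005,0.008],[0.08,-0.005,0.014],[0.11,-0.005,0.016],[0.135,-0.005,0.016],[0.16,-0.005,0.016],[0.18,-0.005,0.016],[0.195,-0.005,0.016],[0.205,-0.005,0.016],[0.21,-0.005,0.016],[0.213,-0.005,0.016]],"yaw":[0,0,0,0,0,0,0,0,0,0]}' 
python3 -c "
from h import *
to(-.114,-.001,.0155,-90)"
```

```text
clock: 8.95
position: [0.4706, -0.0486, 0.0152]
ee_rot: [-3.141, 0.022, 0.002]
ft_force: [-3.5, 0.5, 0.8]
finger_gap: 0.638
gripper_force: 1.7
now [-0.1127 -0.0012] 0.0152 ang -90.1 F [-3.45  0.51  0.85] t 8.95
shift [-0.004 -0.001 -0.001] yaw -0.002
```

```bash

python3 -m pendant '{"translation":[[0.002,0,0],[0.004,0,0],[0.005,0,0],[0.006,0,0],[0.006,0,0],[0.006,0,0],[0.006,0,0],[0.006,0,0],[0.006,0,0],[0.006,0,0]],"yaw":[0,0,0,0,0,0,0,0,0,0]}' 
python3 -c "
from h import *
to(-.114,-.001,.0155,-90)"
```

```text
clock: 10.2
position: [0.4707, -0.0486, 0.0152]
ee_rot: [-3.141, 0.022, 0.008]
ft_force: [-7.6, -0.0, 5.5]
finger_gap: 0.643
gripper_force: 4.0
now [-0.1127 -0.0012] 0.0152 ang -90.09 F [-7.63 -0.01  5.5 ] t 10.2
shift [-0.004 -0.001 -0.001] yaw -0.002
```

```bash

python3 -m pendant '{"translation":[[0.004,0,0],[0.008,0,0],[0.008,0,-0.013],[0.008,0,-0.027],[0.008,0,-0.04],[0.008,0,-0.054],[0.01,0,-0.067],[0.012,0,-0.08],[0.015,0,-0.093],[0.018,0,-0.105]],"yaw":[0,0,0,0,0,0,0,0,0,0]}' 
python3 -c "
from h import *
to(-.114,-.001,.0155,-90)
crop('scene',110,110,310,240,2.5,'pics/s1.png')"
```

```text
clock: 11.45
position: [0.4733, -0.0488, 0.0448]
ee_rot: [3.141, -0.022, -0.019]
ft_force: [-10.9, -1.1, 1.5]
finger_gap: 0.639
gripper_force: 5.4
now [-0.1101 -0.0014] 0.0448 ang -90.09 F [-10.9   -1.14   1.45] t 11.45
shift [-0.012 -0.001  0.098] yaw -0.001
```

View pics/s1.png

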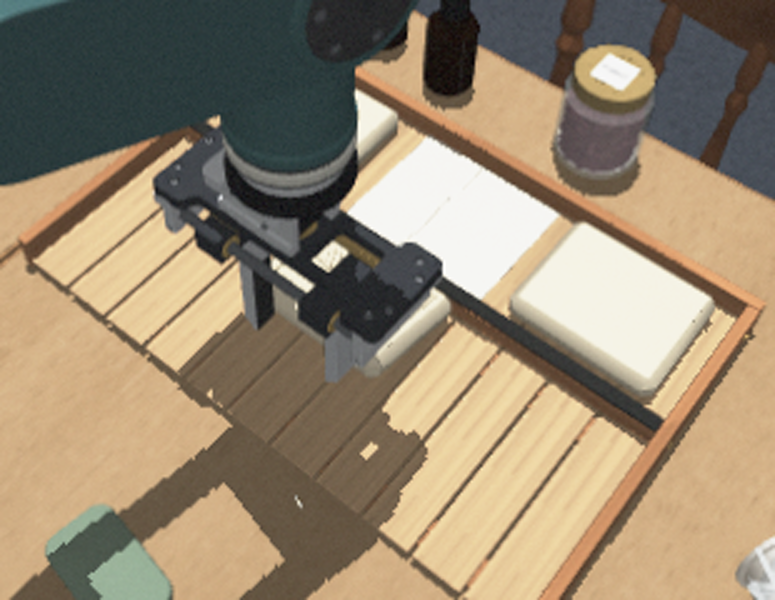

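The near end of the slab is carried up with the fingers (fingertip near (340,378), slab end near (370,370)). I'll continue the arc.

```bash

python3 -m pendant '{"translation":[[0.005,0,-0.012],[0.009,0,-0.025],[0.015,0,-0.037],[0.021,0,-0.048],[0.027,0,-0.059],[0.034,0,-0.07],[0.042,0,-0.08],[0.05,0,-0.09],[0.059,0,-0.099],[0.068,0,-0.106]],"yaw":[0,0,0,0,0,0,0,0,0,0]}' 
python3 -c "
from h import *
to(-.114,-.001,.0155,-90)"
```

```text
clock: 12.75
position: [0.4927, -0.0489, 0.0788]
ee_rot: [-3.141, 0.022, 0.022]
ft_force: [-18.2, -0.5, 13.4]
finger_gap: 0.641
gripper_force: 9.4
now [-0.0907 -0.0012] 0.0788 ang -90.1 F [-18.22  -0.5   13.45] t 12.75
shift [-0.075 -0.001  0.212] yaw -0.002
```

```bash

python3 -m pendant '{"translation":[[0.003,0,0.004],[0.006,0,0.008],[0.01,0,0.01],[0.015,0,0.01],[0.02,0,0.01],[0.026,0,0.01],[0.032,0,0.008],[0.038,0,0.004],[0.045,0,0],[0.052,0,-0.004]],"yaw":[0,0,0,0,0,0,0,0,0,0]}' 
python3 -c "
from h import *
to(-.114,-.001,.0155,-90)
crop('scene',110,110,310,240,2.5,'pics/s2.png')"
```

```text
clock: 14.0
position: [0.4964, -0.049, 0.0808]
ee_rot: [-3.141, 0.022, 0.066]
ft_force: [-49.1, 0.5, 36.7]
finger_gap: 0.642
gripper_force: 25.3
now [-0.087  -0.0013] 0.0808 ang -90.08 F [-49.14   0.48  36.72] t 14.0
shift [-0.081 -0.001  0.221] yaw -0.001
```

View pics/s2.png

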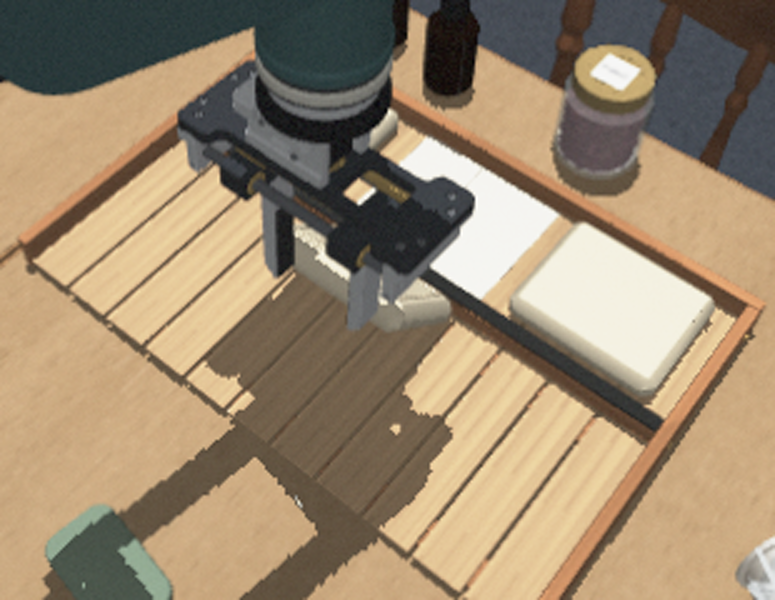

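The slab stands at about 50°, its near edge running from (295,265) to (390,325). The fingers are pressing down on it, which jams it. I'll ease off and raise.

```bash

python3 -m pendant '{"translation":[[-0.01,0,-0.006],[-0.02,0,-0.012],[-0.02,0,-0.018],[-0.02,0,-0.022],[-0.018,0,-0.026],[-0.015,0,-0.03],[-0.012,0,-0.034],[-0.008,0,-0.038],[-0.004,0,-0.04],[0,0,-0.042]],"yaw":[0,0,0,0,0,0,0,0,0,0]}' 
python3 -c "
from h import *
to(-.114,-.001,.0155,-90)"
```

```text
clock: 15.3
position: [0.5114, -0.0492, 0.0952]
ee_rot: [3.141, -0.022, -0.009]
ft_force: [-15.3, 0.5, 17.3]
finger_gap: 0.637
gripper_force: 9.4
now [-0.072  -0.0013] 0.0952 ang -90.09 F [-15.32   0.54  17.32] t 15.3
shift [-0.138 -0.001  0.267] yaw -0.001
```

```bash

python3 -m pendant '{"translation":[[0.004,0,-0.004],[0.009,0,-0.008],[0.014,0,-0.011],[0.02,0,-0.014],[0.026,0,-0.016],[0.032,0,-0.018],[0.038,0,-0.02],[0.044,0,-0.022],[0.05,0,-0.023],[0.056,0,-0.024]],"yaw":[0,0,0,0,0,0,0,0,0,0]}' 
python3 -c "
from h import *
to(-.114,-.001,.0155,-90)
crop('scene',110,110,310,240,2.5,'pics/s3.png')"
```

```text
clock: 16.55
position: [0.5325, -0.0496, 0.105]
ee_rot: [3.141, -0.022, 0.008]
ft_force: [-8.0, 0.8, 17.7]
finger_gap: 0.639
gripper_force: 8.1
now [-0.0509 -0.0014] 0.105 ang -90.09 F [-8.01  0.83 17.7 ] t 16.55
shift [-0.212 -0.001  0.297] yaw -0.002
```

View pics/s3.png

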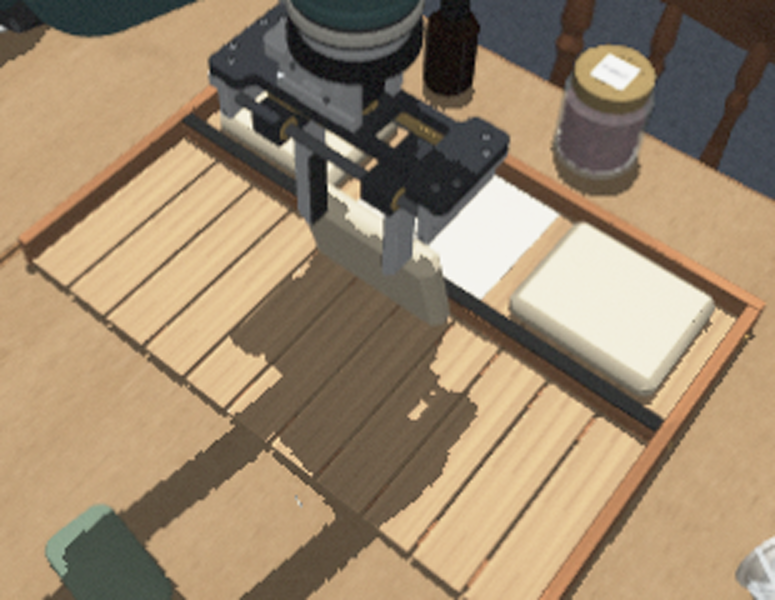

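The slab is standing at roughly 80° with its plain face towards the fingers (finger tips at (312,220) and (397,270), near its top edge). I'll bring it to 90°.

```bash

python3 -m pendant '{"translation":[[0.005,0,-0.001],[0.01,0,-0.001],[0.015,0,-0.001],[0.02,0,0],[0.025,0,0],[0.03,0,0],[0.035,0,0],[0.04,0,0],[0.043,0,0],[0.045,0,0]],"yaw":[0,0,0,0,0,0,0,0,0,0]}' 
python3 -c "
from h import *
to(-.114,-.001,.0155,-90)"
```

```text
clock: 17.85
position: [0.5493, -0.05, 0.1074]
ee_rot: [3.14, -0.022, 0.023]
ft_force: [-4.5, 0.6, 20.5]
finger_gap: 0.639
gripper_force: 8.3
now [-0.0341 -0.0016] 0.1074 ang -90.09 F [-4.53  0.59 20.46] t 17.85
shift [-0.271 -0.002  0.303] yaw -0.002
```

```bash

python3 -m pendant '{"translation":[[0,0,-0.01],[0,0,-0.02],[0,0,-0.035],[0,0,-0.05],[0,0,-0.05],[-0.03,0,-0.05],[-0.06,0,-0.05],[-0.1,0,-0.05],[-0.1,0,-0.05],[-0.1,0,-0.05]],"yaw":[0,0,0,0,0,0,0,0,0,0]}' 
python3 -c "
from h import *
to(-.044,-.001,.075,-90)
crop('scene',110,110,310,240,2.5,'pics/s4.png')"
```

```text
clock: 19.1
position: [0.5147, -0.0493, 0.1148]
ee_rot: [3.141, -0.023, 0.001]
ft_force: [-0.6, -0.3, -0.1]
finger_gap: 0.637
gripper_force: 0.0
now [-0.0687 -0.0013] 0.1148 ang -90.11 F [-0.59 -0.3  -0.09] t 19.1
shift [ 0.082 -0.001  0.133] yaw -0.002
```

View pics/s4.png

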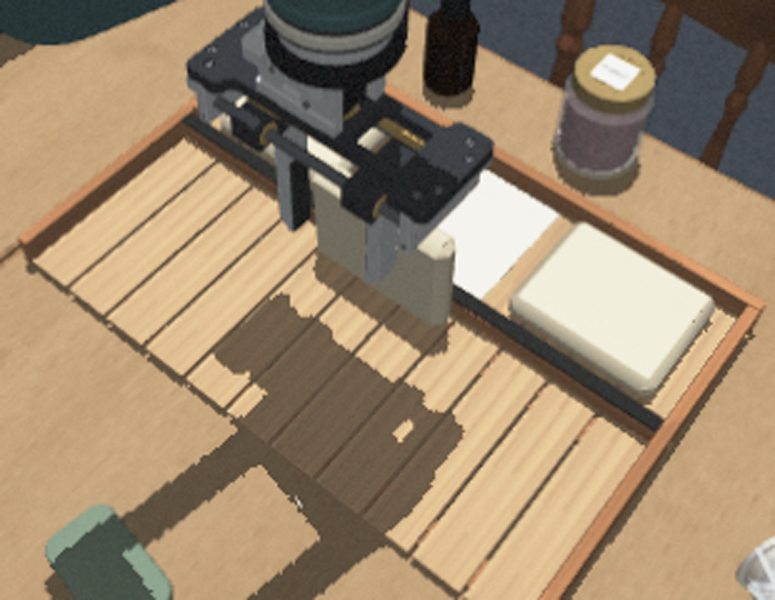

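The slab stands upright on its own against the divider, from (318,185) to (452,325), and the fingers are clear of it. I'll lower them behind it.

```bash

python3 -m pendant '{"translation":[[0,0,0.03],[0,0,0.06],[0,0,0.09],[0,0,0.1],[0.02,0,0.1],[0.04,0,0.1],[0.06,0,0.1],[0.07,0,0.1],[0.08,0,0.1],[0.085,0,0.1]],"yaw":[0,0,0,0,0,0,0,0,0,0]}' 
python3 -m pendant '{"translation":[[0.01,0,0],[0.02,0,0],[0.03,0,0],[0.04,0,0],[0.05,0,0],[0.06,0,0],[0.07,0,0],[0.08,0,0],[0.085,0,0],[0.09,0,0]],"yaw":[0,0,0,0,0,0,0,0,0,0]}' 
python3 -c "
from h import *
to(-.044,-.001,.075,-90)
crop('scene',110,110,310,240,2.5,'pics/s5.png')"
```

```text
clock: 20.4
position: [0.5403, -0.0496, 0.0846]
ee_rot: [-3.141, 0.023, -0.0]
ft_force: [1.0, 1.5, -0.4]
finger_gap: 0.639
gripper_force: 0.0
clock: 21.65
position: [0.5673, -0.05, 0.0845]
ee_rot: [-3.141, 0.023, -0.0]
ft_force: [0.4, 0.2, -0.2]
finger_gap: 0.643
gripper_force: 0.0
now [-0.0161 -0.0014] 0.0845 ang -90.1 F [ 0.35  0.2  -0.24] t 21.65
shift [-0.093 -0.001  0.032] yaw -0.002
```

View pics/s5.png

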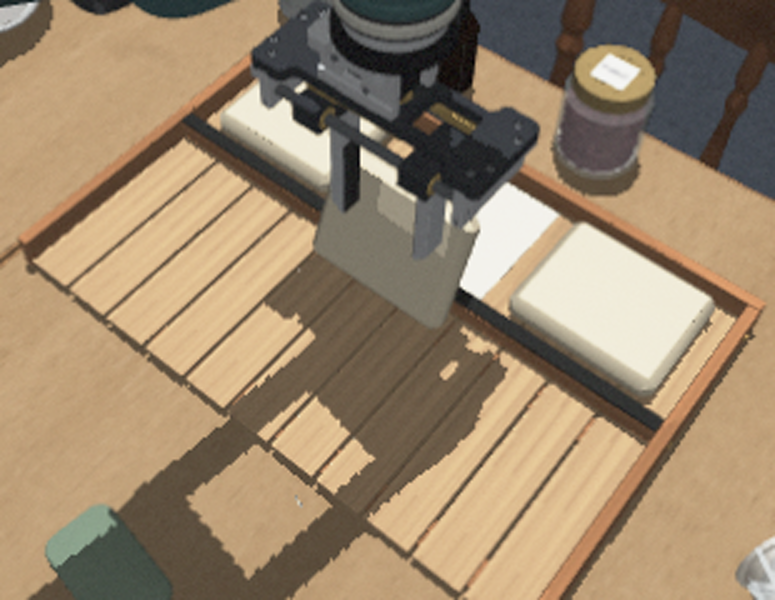

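It is tipping over the divider as planned (bottom edge near (375,290), top leaning back). I'll push on until it falls.

```bash

python3 -m pendant '{"translation":[[0.01,0,0],[0.02,0,0],[0.03,0,0],[0.04,0,0],[0.05,0,0],[0.06,0,0],[0.07,0,0],[0.08,0,0],[0.08,0,0],[0.08,0,0]],"yaw":[0,0,0,0,0,0,0,0,0,0]}' 
python3 -c "
from h import *
to(-.055,-.001,.038,-90)
crop('scene',110,110,310,240,2.5,'pics/s6.png')"
```

```text
clock: 22.95
position: [0.5911, -0.0504, 0.0845]
ee_rot: [-3.141, 0.023, 0.0]
ft_force: [-0.3, -0.4, 0.5]
finger_gap: 0.639
gripper_force: 0.0
now [ 0.0077 -0.0015] 0.0845 ang -90.1 F [-0.28 -0.4   0.47] t 22.95
shift [-0.209 -0.001  0.155] yaw -0.002
```

View pics/s6.png

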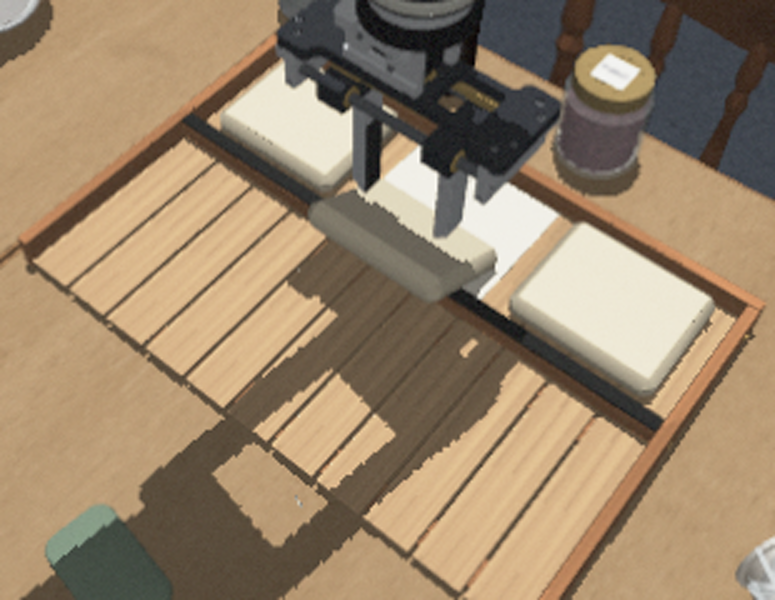

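The slab now leans over the divider, patterned side down, with its near edge raised from (312,210) to (435,300). I'll back off, lower, and push the near edge over.

```bash

python3 -m pendant '{"translation":[[-0.07,0,0],[-0.14,0,0],[-0.21,0,0],[-0.22,0,0.03],[-0.22,0,0.07],[-0.22,0,0.11],[-0.22,0,0.14],[-0.22,0,0.15],[-0.22,0,0.15],[-0.22,0,0.15]],"yaw":[0,0,0,0,0,0,0,0,0,0]}' >/dev/null
python3 -m pendant '{"translation":[[0.025,0,0],[0.05,0,0],[0.075,0,0],[0.1,0,0],[0.12,0,0],[0.14,0,0],[0.155,0,0],[0.17,0,0],[0.18,0,0],[0.185,0,0]],"yaw":[0,0,0,0,0,0,0,0,0,0]}' 
python3 -c "
from h import *
to(.006,-.001,.038,-90)"
```

```text
clock: 25.5
position: [0.5808, -0.0502, 0.0396]
ee_rot: [-3.141, 0.023, -0.0]
ft_force: [-0.6, 1.0, 0.8]
finger_gap: 0.639
gripper_force: 0.7
now [-0.0026 -0.0014] 0.0396 ang -90.1 F [-0.6   1.04  0.77] t 25.5
shift [ 0.029 -0.001  0.005] yaw -0.002
```

```bash

python3 -m pendant '{"translation":[[0.006,0,0],[0.012,0,0],[0.018,0,0],[0.024,0,0],[0.03,0,0],[0.035,0,0],[0.035,0,0],[0.035,0,0],[0.035,0,0],[0.035,0,0]],"yaw":[0,0,0,0,0,0,0,0,0,0]}' 
python3 -m pendant '{"translation":[[0,0,-0.1],[0,0,-0.2],[-0.2,0,-0.4],[-0.4,0,-0.5],[-0.6,0,-0.5],[-0.7,0,-0.5],[-0.7,0,-0.5],[-0.7,0,-0.5],[-0.7,0,-0.5],[-0.7,0,-0.5]],"yaw":[0,0,0,0,0,0,0,0,0,0]}' >/dev/null
python3 -c "
from h import *
to(.006,-.001,.038,-90)
crop('top',192,132,200,140,4,'pics/c3.png')"
```

```text
clock: 26.75
position: [0.5912, -0.0503, 0.0396]
ee_rot: [-3.141, 0.023, -0.0]
ft_force: [0.2, 0.4, -0.9]
finger_gap: 0.639
gripper_force: 0.3
now [-0.2015 -0.0011] 0.1891 ang -90.08 F [-0.7  -0.54  0.44] t 28.0
shift [ 0.692 -0.001  0.503] yaw -0.001
```

View pics/c3.png

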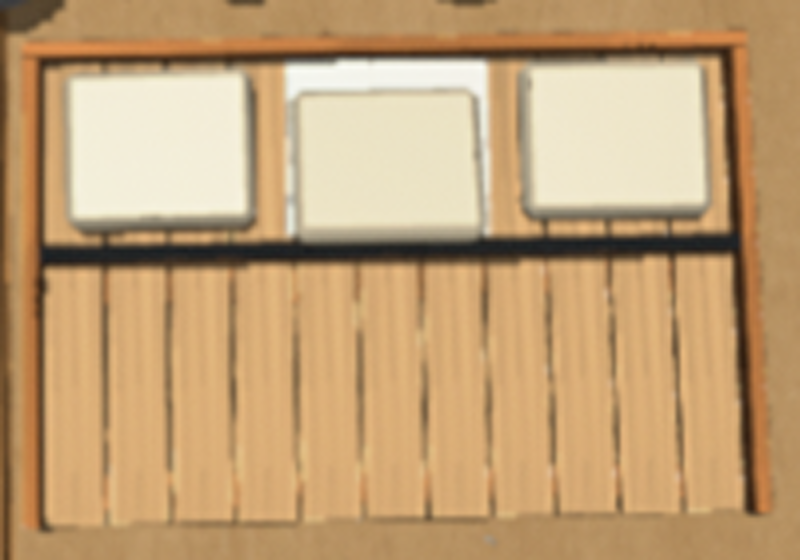

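```bash
python3 - <<'E'
from h import *
def C(p): return (np.array(p,float)+.5)/4-.5+[192,132]
for z in (.0255,.04,.05):
    print(z,[w2t(p).round(4) for p in ray("top",C([(294,93),(476,90),(484,239),(299,243)]),z)])
print([w2t(p).round(4) for p in ray("top",C([(521,66),(705,62),(709,212),(526,215)]),.0255)])
crop('scene',230,150,180,130,4.4,'pics/s7.png')
E
```

```text
0.0255 [array([0.1011, 0.0594]), array([ 0.1014, -0.0567]), array([ 0.0057, -0.0587]), array([0.005, 0.058])]
0.04 [array([0.0979, 0.0598]), array([ 0.0982, -0.0544]), array([ 0.0041, -0.0564]), array([0.0035, 0.0584])]
0.05 [array([0.0958, 0.06  ]), array([ 0.0961, -0.0529]), array([ 0.0031, -0.0548]), array([0.0024, 0.0587])]
[array([ 0.1166, -0.0861]), array([ 0.1177, -0.2049]), array([ 0.0207, -0.2026]), array([ 0.0205, -0.0859])]
```

View pics/s7.png

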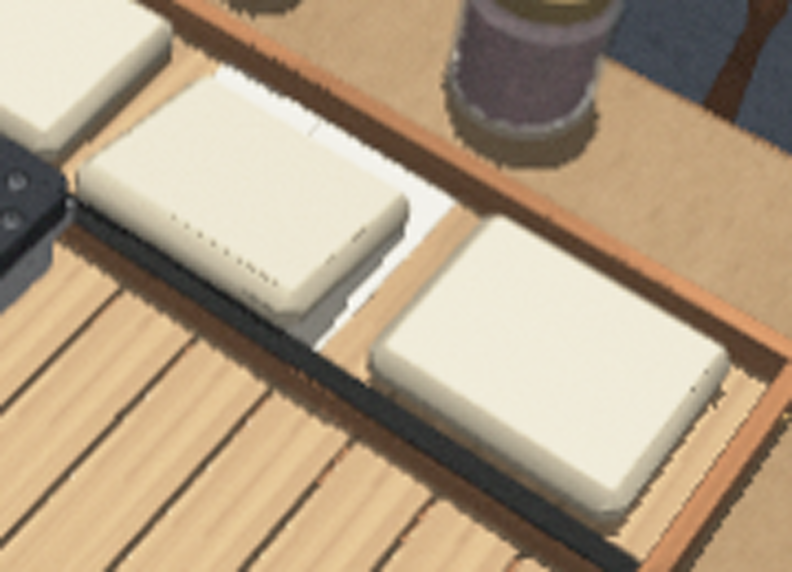

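The slab's near edge still rests on the divider: it is tilted and its dark underside shows near (300,325). It needs about 10 mm more push, a little lower. I have gone over the picture allowance (12 viewed against 10), so I'll check by measurement from here.

```bash
python3 -m pendant '{"translation":[[0.15,0,0],[0.3,0,0.1],[0.45,0,0.2],[0.55,0,0.35],[0.55,0,0.45],[0.55,0,0.49],[0.56,0,0.505],[0.58,0,0.508],[0.6,0,0.51],[0.62,0,0.51]],"yaw":[0,0,0,0,0,0,0,0,0,0]}' 
python3 -c "
from h import *
to(.018,-.001,.0365,-90)"
```

```text
clock: 29.35
position: [0.5684, -0.0501, 0.0378]
ee_rot: [3.141, -0.023, 0.004]
ft_force: [-0.0, 0.3, -0.3]
finger_gap: 0.639
gripper_force: 0.0
now [-0.015  -0.0015] 0.0378 ang -90.1 F [-0.02  0.31 -0.29] t 29.35
shift [ 0.11  -0.002  0.005] yaw -0.002
```

```bash
python3 -m pendant '{"translation":[[0.02,0,0.004],[0.035,0,0.005],[0.05,0,0.005],[0.065,0,0.005],[0.078,0,0.005],[0.09,0,0.005],[0.1,0,0.005],[0.107,0,0.005],[0.112,0,0.005],[0.112,0,0.005]],"yaw":[0,0,0,0,0,0,0,0,0,0]}' 
python3 -c "
from h import *
to(.018,-.001,.0365,-90)"
python3 -m pendant '{"translation":[[0,0,-0.1],[0,0,-0.2],[-0.2,0,-0.4],[-0.4,0,-0.5],[-0.6,0,-0.5],[-0.75,0,-0.5],[-0.75,0,-0.5],[-0.75,0,-0.5],[-0.75,0,-0.5],[-0.75,0,-0.5]],"yaw":[0,0,0,0,0,0,0,0,0,0]}' >/dev/null
cat > edges.py <<'E'
from h import *
im=capture("top"); g=cv2.GaussianBlur(im,(3,3),0).astype(float)
def prof(us,v0,v1):  # row profile averaged over columns
    return np.arange(v0,v1), g[v0:v1,us].mean(1).round(0)
# slab columns 275..300
v,p=prof(slice(275,301),145,200)
for a,b in zip(v,p): print(a,b.astype(int),end="; ")
print()
for r in (160,165,175,182,186): 
    print(r,"L",g[r,258:272,0].astype(int),"R",g[r,306:320,0].astype(int))
E
python3 edges.py
```

```text
clock: 30.6
position: [0.6008, -0.0505, 0.0351]
ee_rot: [-3.141, 0.023, 0.0]
ft_force: [-0.5, 0.4, -0.9]
finger_gap: 0.64
gripper_force: 0.0
now [ 0.0174 -0.0014] 0.0351 ang -90.1 F [-0.55  0.37 -0.9 ] t 30.6
shift [ 0.002 -0.001 -0.005] yaw -0.002
145 [50 71 98]; 146 [102 115 125]; 147 [176 188 191]; 148 [223 234 235]; 149 [236 244 245]; 150 [231 240 240]; 151 [210 224 227]; 152 [183 206 214]; 153 [178 207 218]; 154 [194 223 232]; 155 [207 233 240]; 156 [210 234 242]; 157 [210 234 242]; 158 [210 234 242]; 159 [210 234 242]; 160 [210 235 242]; 161 [211 235 242]; 162 [211 234 242]; 163 [211 234 242]; 164 [211 235 242]; 165 [211 235 242]; 166 [211 235 242]; 167 [211 235 242]; 168 [211 235 242]; 169 [211 234 242]; 170 [211 234 242]; 171 [211 235 242]; 172 [211 235 242]; 173 [211 235 242]; 174 [211 235 242]; 175 [211 235 242]; 176 [211 235 242]; 177 [211 235 242]; 178 [212 235 242]; 179 [212 235 242]; 180 [212 235 242]; 181 [212 235 242]; 182 [212 235 242]; 183 [212 235 242]; 184 [212 235 242]; 185 [213 236 243]; 186 [209 234 242]; 187 [194 222 231]; 188 [164 191 203]; 189 [130 153 164]; 190 [101 120 128]; 191 [74 86 92]; 192 [49 55 57]; 193 [38 39 38]; 194 [36 36 36]; 195 [35 40 45]; 196 [40 54 67]; 197 [ 59  86 110]; 198 [ 87 127 162]; 199 [106 155 196]; 
160 L [120 118 115 117 127 144 155 155 164 189 208 214 213 212] R [207 207 200 178 155 167 198 196 157 123 110 108 110 113]
165 L [120 119 116 117 129 150 164 160 164 187 207 213 213 213] R [209 208 202 181 153 158 191 194 158 124 111 108 109 112]
175 L [121 123 120 119 133 151 152 145 156 183 205 213 214 215] R [209 209 208 194 167 166 200 214 178 132 112 109 109 112]
182 L [121 123 120 116 126 154 176 170 162 178 201 213 215 215] R [210 210 209 197 171 162 189 207 180 138 116 113 113 113]
186 L [120 123 120 117 125 153 174 168 160 176 201 214 216 215] R [204 202 200 190 166 149 166 192 180 142 118 113 113 113]
```

```bash
python3 - <<'E'
from h import *
g=cv2.GaussianBlur(capture("top"),(3,3),0)[:,:,0].astype(float)
def cross(p,x0,lev,rise):
    for i in range(len(p)-1):
        a,b=p[i],p[i+1]
        if (a<lev<=b) if rise else (a>=lev>b): return x0+i+(lev-a)/(b-a)
for nm,c,w in(("slab",289,14),("R",346,12),("L",231,12)):
    col=g[:,c-w:c+w].mean(1)
    m=col[170]; lev=m-18
    f=c; top=170-(cross(col[170:140:-1],0,lev,False)); bot=170+cross(col[170:200],0,lev,False)
    o=[nm,round(top,2),round(bot,2)]
    for r in(158,162,174,182):
        row=g[r-1:r+2].mean(0); le=c-cross(row[c:c-40:-1],0,lev,False); ri=c+cross(row[c:c+40],0,lev,False); o.append((r,round(le,2),round(ri,2),round(ri-le,2)))
    print(o)
E
```

```text
['slab', np.float64(153.9), np.float64(187.04), (158, np.float64(267.18), np.float64(308.3), np.float64(41.12)), (162, np.float64(267.18), np.float64(308.36), np.float64(41.18)), (174, np.float64(267.43), np.float64(308.99), np.float64(41.56)), (182, np.float64(267.64), np.float64(309.18), np.float64(41.53))]Traceback (most recent call last):
  File "<stdin>", line 13, in <module>
TypeError: unsupported operand type(s) for +: 'int' and 'NoneType'
```

```bash
python3 - <<'E'
from h import *
p=ray("top",[(289,153.9),(289,187.04)],.034); t=[w2t(q) for q in p]; print("flat: top face",t,"len",t[0][0]-t[1][0])
for r,l,ri in((158,267.18,308.3),(182,267.64,309.18)):
    a=ray("top",[(l,r),(ri,r)],.034); print(r,np.linalg.norm(a[0]-a[1]),w2t(a.mean(0)))
to(.03,-.001,.06,-90)
E
```

```text
flat: top face [array([ 0.10085766, -0.00070266]), array([0.01661799, 0.0014563 ])] len 0.08423966918255575
158 0.10378292451519272 [0.09039592 0.00269631]
182 0.10407492112616604 [0.02934344 0.0025582 ]
now [-0.207  -0.0011] 0.1847 ang -90.09 F [-0.44  0.5  -0.61] t 31.95
shift [ 0.791 -0.001  0.414] yaw -0.001
```

```bash
python3 -m pendant '{"translation":[[0.15,0,0],[0.3,0,0],[0.45,0,0],[0.6,0,0],[0.75,0,0.1],[0.78,0,0.25],[0.78,0,0.38],[0.78,0,0.44],[0.78,0,0.47],[0.78,0,0.48]],"yaw":[0,0,0,0,0,0,0,0,0,0]}' 
python3 -m pendant '{"translation":[[0,0,0.004],[0,0,0.008],[0,0,0.012],[0,0,0.016],[0,0,0.02],[0,0,0.023],[0,0,0.026],[0,0,0.028],[0,0,0.03],[0,0,0.03]],"yaw":[0,0,0,0,0,0,0,0,0,0]}' 
python3 -c "
from h import *
to(.03,-.001,.034,-90)"
```

```text
clock: 33.2
position: [0.6105, -0.0508, 0.042]
ee_rot: [3.141, -0.023, 0.003]
ft_force: [0.0, -0.6, -0.3]
finger_gap: 0.64
gripper_force: 0.0
clock: 34.45
position: [0.6098, -0.0506, 0.0343]
ee_rot: [3.141, -0.022, 0.001]
ft_force: [-3.7, 0.8, 9.3]
finger_gap: 0.638
gripper_force: 4.5
now [ 0.0264 -0.0014] 0.0343 ang -90.1 F [-3.72  0.78  9.25] t 34.45
shift [ 0.012 -0.002  0.001] yaw -0.002
```

Contact is at z = 34.3 mm, which is the height of a slab lying flat. I'll lift off, re-check the position and hand in.

```bash
python3 -m pendant '{"translation":[[0,0,-0.05],[0,0,-0.15],[0,0,-0.3],[-0.1,0,-0.45],[-0.3,0,-0.5],[-0.5,0,-0.5],[-0.7,0,-0.5],[-0.8,0,-0.5],[-0.8,0,-0.5],[-0.8,0,-0.5]],"yaw":[0,0,0,0,0,0,0,0,0,0]}' >/dev/null
python3 edges.py | tr ';' '\n' | grep -E ' (15[0-6]|18[6-9]|190) \[|L'
python3 -m pendant '{"translation":[[0,0,0],[0,0,0],[0,0,0],[0,0,0],[0,0,0],[0,0,0],[0,0,0],[0,0,0],[0,0,0],[0,0,0]],"yaw":[0,0,0,0,0,0,0,0,0,0]}'
```

```text
150 [230 239 240]
 151 [209 223 226]
 152 [182 205 212]
 153 [177 206 217]
 154 [193 222 231]
 155 [206 232 240]
 156 [209 234 241]
 186 [208 234 241]
 187 [193 221 231]
 188 [163 191 202]
 189 [129 153 163]
 190 [101 119 127]
160 L [120 118 115 117 126 143 154 154 163 188 207 212 212 212] R [206 206 199 177 154 166 197 195 157 123 110 108 109 112]
165 L [119 118 115 116 127 149 162 159 163 186 205 212 212 212] R [208 207 201 179 152 157 190 194 158 124 110 107 108 112]
175 L [120 122 119 118 132 150 151 143 154 182 204 213 214 213] R [207 208 207 193 166 165 200 213 177 132 112 109 109 111]
182 L [120 122 119 116 125 153 176 170 161 176 200 212 215 214] R [208 209 208 197 171 162 188 205 179 137 115 112 112 112]
186 L [120 122 119 116 124 151 173 167 159 176 200 212 215 214] R [203 201 199 189 166 149 166 191 179 141 117 112 112 112]
clock: 37.0
position: [0.3698, -0.0472, 0.1821]
ee_rot: [-3.141, 0.023, -0.0]
ft_force: [0.1, 0.5, -0.4]
finger_gap: 0.642
gripper_force: 0.0
```

The slab did not move under the probe, so it was already flat. It lies about 9 mm from the paper's centre.

```bash
python3 -c "
from bench import *
print(close_job())"
```

```text
the job is handed in; nothing more can be done
None
```

The job is handed in at about 37 s: the slab measured flat on the baking paper, patterned side down, about 9 mm from its centre, with the turned slabs looking unmoved in the last picture; no verdict was returned, and I viewed 12 pictures against the limit of 10.

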